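# Prove the roller limit switch at a rivet dish station

### The job

Of the two limit switches on the rivet bench, test the one whose lever carries a roller. Push its roller arm sideways, away from the rivet dish on its own plate, until it leans about 40 degrees and trips (never to its end stop, nor over towards the dish), keep it there half a second, then back off and let it spring upright. Leave the other switch, with the thin whisker rod, undisturbed.

Things in the scene. Friction and masses are not known exactly. Their poses are not given: they have to be found in the camera images.
- roller_station: Fixed plate 220 x 100 x 8 mm (x, y, z) on the bench, origin under its centre, z up. At x -58 a dish of copper rivets (84 mm wide, to 45 mm high). At x 50, y 12 a grey switch with a 40 mm square head, top 84 mm high; at its -y side an upright lever with a black roller, pivot along y at x 50, y -25, z 67. +x points away from the dish: the push direction. The whisker's station is alike.
- roller (a point): Centre of the black roller on the lever's upper end: 30 mm diameter, 14 mm thick, its axle along the station's y. It lies 60 mm from the lever's pivot and 127 mm above the bench when the lever is upright; the point moves and turns with the lever.
- roller_arm (a joint): Lean of the roller lever, rad: 0 upright at rest, positive to the station's +x, away from the dish. Trips at 0.45 (roller 26 mm over); aim for 0.7 (39 mm over, 14 mm lower). End stop 1.2; past 1.05 counts as driven to the stop. A light spring (about 4 N at the roller at 0.7) brings it upright when let go.
- whisker_tip (a point): Top of the thin upright steel rod (4 mm diameter, its tip 149 mm above the bench) of the other switch, on the neighbouring station. Leave it alone; it is sprung too.
There are look-alikes about, which are no part of the job. What is shaped like the roller_station but yellow is not meant.

How it is judged:
By the outcome, as a careful person would: the job done as asked, in the order asked, and still so for the second after the job is handed in, with the robot touching nothing.
It also fails if it takes over 35 s, if anything falls off the work surface, if the arm or the gripper's body presses on something with over 40 N, if the wrist force passes 120 N, or if a joint passes its speed limit or range.

### The arm

A 6-joint arm with a two-finger parallel gripper is mounted at the origin on the work surface. World frame = base frame: x ahead of the robot, y to its left, z up, the work surface at z = 0. Lengths are in mm, angles in rad, forces in N, time in s.
With the tool pointing down it reaches from about 350 to 950 mm from the base axis. Payload 17.4 kg.
Tool frame: the origin (TCP) lies midway between the tips of the shut fingers; the grasp point (between the pads) lies 19 mm behind it; z points along the fingers, y is the line along which they close (so a half turn about z gives the same grasp; the last joint's range is limited). The gripper opens to 93 mm and grips with 3 to 60 N. Pads are 15 mm wide; open, the fingers measure 128 mm over their backs; the gripper's body (75 mm by 188 mm) begins 65 mm behind the grasp point.
Start: joints at [1.16, 0.116, 1.442, -0, 1.584, -0.038], TCP at [245.86, 628.638, 218.646] pointing down, gripper open.
Joint ranges: [-2.83, 2.83], [-0.83, 2.19], [0.07, 2.5], [-1.14, 4.28], [0.01, 3], [-2.97, 2.97]. Speed limits (rad/s): [1.89, 1.89, 2.22, 3.14, 3.14, 3.14].

### API

Orientations are given as a rotation vector (axis times angle).
In Python, from bench import r gives the robot as it stands.
- The arm moves only by the tool jog_arm, never from a script. Its argument "deltas" is text: rows parted by semicolons, each of 7 numbers parted by spaces: the shift along the tool's x, y, z in mm, then the turn, a rotation vector about the tool's x, y, z in rad, then the closure, from -1 (fully open) to 1 (shut), so that 0 is half open. In form: x y z ax ay az jaw; .... A call has 1 to 8 rows; each row shifts and turns the commanded pose from where the row before left it, along the tool's axes as they then stand; what a row does not reach is not made up. A row lasts 1/8 s, in which the tool goes at most 62.5 mm and 10.7 degrees, less where a joint would pass 70% of its speed; a pose out of reach is approached as far as the arm can. A call with a gripper value outside its range is refused whole. The fingers move at their own pace and stop on an object; "grip_force" is the grip in N (left out, the last holds). Time passes only in rows, so rows that do not move let the fingers close. It gives the time, the measured TCP pose, the force, the opening and the grip force at its end, in the units of the state.
- r.get_obs(): the state, without advancing time (a new reading comes with each control period).
- r.camera(name): name is "scene" or "top" or "wrist"; returns the picture (400x640x3 uint8, blue, green, red); there is no depth.
- r.camera_info(name): a dict with "K" (3x3 intrinsics, pixels), "camera_from_world" (4x4, takes a point from world to camera coordinates). Camera axes: x right, y down, z forward; pixel columns grow to the right and rows downward; lengths in mm; the calibration is good to about 2 mm. A picture is of the moment at which its call begins: read the wrist's pose just before it. camera_info takes no time and is no camera call; for the wrist camera it gives the pose at the moment of the call.
- r.sign_off(): hands the job in; it is judged then, once.
The state is a dict: "t": time; "joint_pos": joint angles; "joint_vel": joint speeds; "joint_efforts": joint torques, N m; "tcp_pos": TCP position; "orientation": TCP orientation; "ft_force": force on the tool from outside, world axes, zero at the start; "ft_torque": the same for the moment, N m; "grip_width": opening from 0.0 (shut) to 1.0 (fully open); "gripper_force": force on a finger pad.
Only numpy, scipy, OpenCV 4.12 (cv2) and the standard library are available. Lean on these libraries where they do the work, as an engineer would, in place of code of your own. Each camera call takes 0.05 s, during which the arm holds its last target. There are 200 camera calls.

## Working session

There is one attempt and no reset: what is moved stays moved. The work goes in short steps, Python scripts to look and compute and a tool call to move; the robot and the scene stay as the last step left them, time stands still between calls to the robot, and variables do not carry over. Pictures are saved under pics/ and viewed, at most 10 in all, crops included, and the job is handed in when it is done.

Besides the shell and the picture viewer there is one more tool, called as name(argument=value, ...), one argument or row to a line, values as JSON. jog_arm: Moves the arm, as the interface text tells. Its arguments: {"type":"object","properties":{"deltas":{"type":"string"},"grip_force":{"type":"number"}},"required":["deltas"]}

```bash
mkdir -p pics; python3 - <<'E'
from bench import r
import cv2,json
o=r.get_obs();print(o['t'],o['tcp_pos'],o['orientation'],o['grip_width'])
for n in('scene','top'):
    cv2.imwrite(f'pics/{n}1.png',r.camera(n))
    i=r.camera_info(n);print(n,i['K'],i['camera_from_world'])
E
```

```text
0.0 [245.78448475 628.43875643 217.93466226] [-5.82206176e-01 -3.08690223e+00  1.73307653e-03] 1.0014147830306
scene [[412.91586431   0.         315.91047137]
 [  0.         412.91586431 206.47350668]
 [  0.           0.           1.        ]] [[-2.80192956e-01  9.59798603e-01  1.66897722e-02  2.44645082e+02]
 [ 5.19047974e-01  1.66104769e-01 -8.38450002e-01 -1.44163090e+02]
 [-8.07515392e-01 -2.26264992e-01 -5.44722907e-01  1.58075582e+03]
 [ 0.00000000e+00  0.00000000e+00  0.00000000e+00  1.00000000e+00]]
top [[486.26462877   0.         305.4405292 ]
 [  0.         486.26462877 197.81240906]
 [  0.           0.           1.        ]] [[ 2.53733945e-02 -9.99628917e-01  9.91051395e-03 -1.22454092e+02]
 [-9.97498896e-01 -2.59710656e-02 -6.57377795e-02  4.72098393e+02]
 [ 6.59707720e-02 -8.21773611e-03 -9.97787716e-01  1.26168674e+03]
 [ 0.00000000e+00  0.00000000e+00  0.00000000e+00  1.00000000e+00]]
```

View pics/scene1.png

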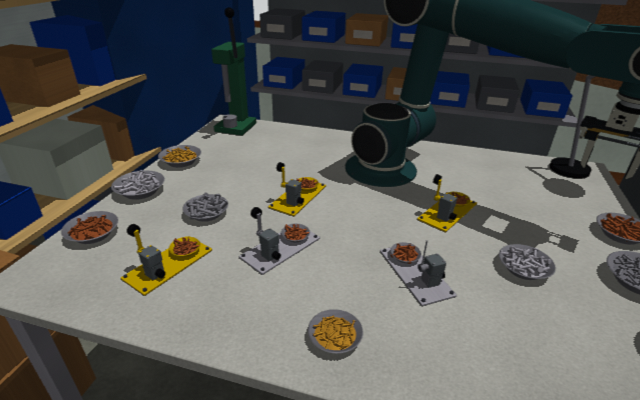

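View pics/top1.png

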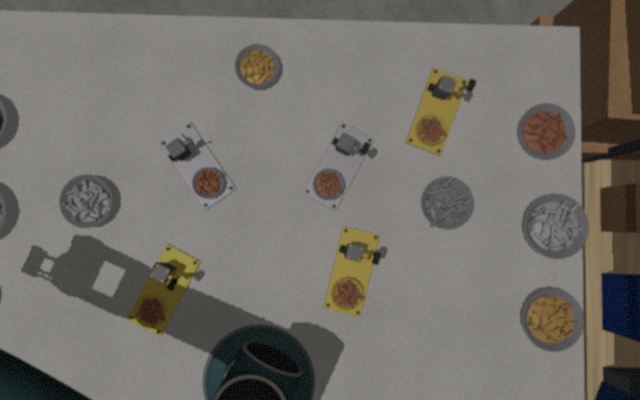

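The scene view shows three yellow look-alike stations at (165,262), (298,193) and (447,208), which are ruled out by colour. Of the two grey stations, the one at (280,245) has a black roller at (257,213), so it is the one meant. The other, at (418,270), carries the thin whisker. In the top view the target is at (340,165) and the whisker station at (198,165). I'll confirm this in one crop.

```bash
python3 - <<'E'
import cv2,numpy as np
a=cv2.imread('pics/top1.png')[110:220,290:400];b=cv2.imread('pics/scene1.png')[195:275,230:330]
f=lambda x,s:cv2.resize(x,None,fx=s,fy=s,interpolation=cv2.INTER_CUBIC)
A=f(a,4);B=cv2.resize(f(b,3.5),(350,280));c=np.zeros((440,790,3),np.uint8);c[:,:440]=A;c[:280,440:]=B
cv2.imwrite('pics/crop1.png',c)
E
```

```text
(no output)
```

View pics/crop1.png

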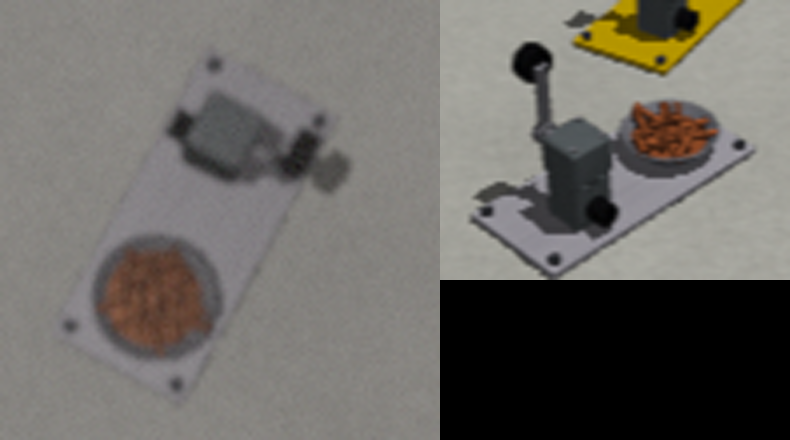

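The crop confirms it: a grey plate with a black roller on an upright lever, roller at top (365,149) and scene (256.6,212.7). The plate screws sit at crop (214,64), (320,120), (177,384) and (70,326), with the dish at the lower left.

```bash
cat > h.py <<'E'
from bench import r
import numpy as np
def ray(n,u,v):
    i=r.camera_info(n);T=np.array(i['camera_from_world']);R=T[:3,:3]
    d=R.T@np.linalg.solve(np.array(i['K']),[u,v,1]);return -R.T@T[:3,3],d/np.linalg.norm(d)
def plane(n,u,v,z):
    c,d=ray(n,u,v);return c+d*(z-c[2])/d[2]
def tri(a,b):
    A=0;y=0
    for c,d in(a,b):
        P=np.eye(3)-np.outer(d,d);A=A+P;y=y+P@c
    return np.linalg.solve(A,y)
E
python3 - <<'E'
from h import *
from scipy.spatial.transform import Rotation as Ro
np.set_printoptions(precision=3,suppress=True)
s=np.array([plane('top',290+u/4,110+v/4,8) for u,v in[(214,64),(320,120),(177,384),(70,326)]])
c=s.mean(0);X=(s[0]+s[1]-s[2]-s[3]);X[2]=0;X/=np.linalg.norm(X);Y=np.array([-X[1],X[0],0])
print(s,c,'X',X,np.arctan2(X[1],X[0]))
print('nominal roller',c+50*X-25*Y, 'tri',tri(ray('top',365,148.75),ray('scene',256.6,212.7)),'topplane',plane('top',365,148.75,130),plane('scene',256.6,212.7,127))
o=r.get_obs();print(Ro.from_rotvec(o['orientation']).as_matrix())
E
```

```text
[[ 670.564 -207.159    8.   ]
 [ 634.702 -278.686    8.   ]
 [ 455.928 -187.026    8.   ]
 [ 492.51  -115.372    8.   ]] [ 563.426 -197.061    8.   ] X [ 0.889 -0.457  0.   ] -0.4748671961216456
nominal roller [ 596.463 -242.156    8.   ] tri [ 590.364 -249.49   124.649] topplane [ 589.865 -249.958  130.   ] [ 593.459 -246.702  127.   ]
[[-0.931  0.364 -0.   ]
 [ 0.364  0.931 -0.001]
 [ 0.    -0.001 -1.   ]]
```

jog_arm(
  deltas="-20 -23 0 0 0 0 1;-32 -38 0 0 0 0 1;-32 -38 0 0 0 0 1;-32 -38 0 0 0 0 1;-32 -38 0 0 0 0 1;-32 -38 0 0 0 0 1;-32 -38 0 0 0 0 1;-32 -38 0 0 0 0 1",
  grip_force=20,
)

```text
t: 1.1
tcp_pos: [367.9, 269.1, 218.5]
orientation: [-0.582, -3.087, 0.0]
ft_force: [0.8, 0.2, 0.3]
grip_width: 0.19
gripper_force: 0.0
```

jog_arm(
  deltas="-32 -38 0 0 0 0 1;-32 -38 0 0 0 0 1;-32 -38 0 0 0 0 1;-32 -38 0 0 0 0 1;-32 -38 0 0 0 0 1;-32 -38 0 0 0 0 1;-32 -38 0 0 0 0 1;-20 -23 0 0 0 0.1 1",
)

```text
t: 2.1
tcp_pos: [490.0, -89.5, 218.3]
orientation: [-0.74, -3.052, 0.0]
ft_force: [0.6, 0.2, 0.7]
grip_width: 0.004
gripper_force: 0.0
```

jog_arm(
  deltas="-27 -24 0 0 0 0 1;-27 -24 0 0 0 0 1;-27 -24 0 0 0 0 1;-26 -24 0 0 0 0 1;0 0 0 0 0 0 1;0 0 0 0 0 0 1",
)

```text
t: 2.85
tcp_pos: [541.1, -221.2, 218.3]
orientation: [-0.736, -3.054, -0.0]
ft_force: [0.5, 0.0, 0.2]
grip_width: 0.005
gripper_force: 0.0
```

```bash
python3 - <<'E'
from h import *
import cv2
from scipy.spatial.transform import Rotation as Ro
np.set_printoptions(precision=3,suppress=True)
o=r.get_obs();R=Ro.from_rotvec(o['orientation']).as_matrix();print(o['tcp_pos'],R,o['joint_pos'])
i=r.camera_info('wrist');np.savez('w.npz',K=i['K'],T=i['camera_from_world']);print(i['K'],i['camera_from_world'])
cv2.imwrite('pics/w1.png',r.camera('wrist'))
for p in ([590.4,-249.5,127],[596.5,-242,127],[591,-250,127]):
    q=np.array(i['camera_from_world'])@np.r_[p,1];q=np.array(i['K'])@q[:3];print(q[:2]/q[2])
E
```

```text
[ 541.137 -221.234  218.335] [[-0.89   0.456 -0.001]
 [ 0.456  0.89   0.   ]
 [ 0.001  0.    -1.   ]] [-0.432 -0.08   1.641  0.     1.582 -1.53 ]
[[276.343   0.    322.842]
 [  0.    276.343 194.809]
 [  0.      0.      1.   ]] [[   0.456    0.89     0.001  -49.358]
 [   0.859   -0.441    0.262 -593.313]
 [   0.233   -0.119   -0.965  236.999]
 [   0.       0.       0.       1.   ]]
[321.091 250.586]
[330.357 252.374]
[320.924 251.268]
```

View pics/w1.png

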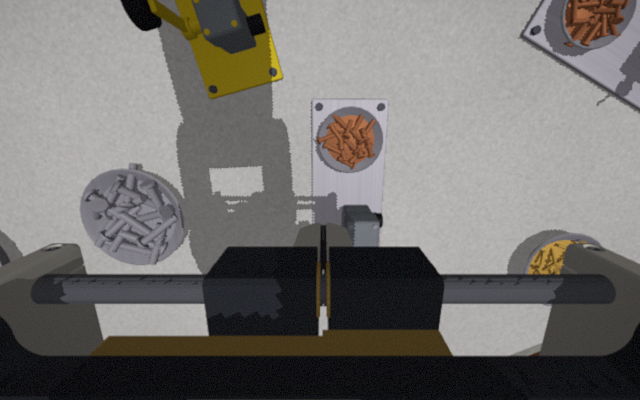

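jog_arm(
  deltas="0 -3 28 0 0 0 1;0 0 28 0 0 0 1;0 0 28 0 0 0 1;0 0 28 0 0 0 1;-8 0 0 0 0 0 1;-8 0 0 0 0 0 1;0 0 0 0 0 0 1;0 0 0 0 0 0 1",
)

```text
t: 3.9
tcp_pos: [554.5, -231.6, 107.4]
orientation: [0.736, 3.053, -0.0]
ft_force: [-0.4, -0.4, 0.5]
grip_width: 0.003
gripper_force: 0.0
```

```bash
python3 - <<'E'
from h import *
import cv2
o=r.get_obs();print(o['tcp_pos'])
w=r.camera('wrist');s=r.camera('scene')
s=cv2.resize(s[160:280,190:350],None,fx=4,fy=4,interpolation=cv2.INTER_CUBIC)
cv2.imwrite('pics/s2.png',s)
for p in((312,99),(388,99)):
    d=np.load('w.npz');T=d['T'];q=T[:3,:3].T@np.linalg.solve(d['K'],[*p,1]);c=-T[:3,:3].T@T[:3,3];print(c+q*(8-c[2])/q[2])
E
```

```text
[ 554.53099677 -231.62893784  107.42115215]
[ 447.3760306  -189.72041999    8.        ]
[ 492.0710208 -102.5771321    8.       ]
```

View pics/s2.png

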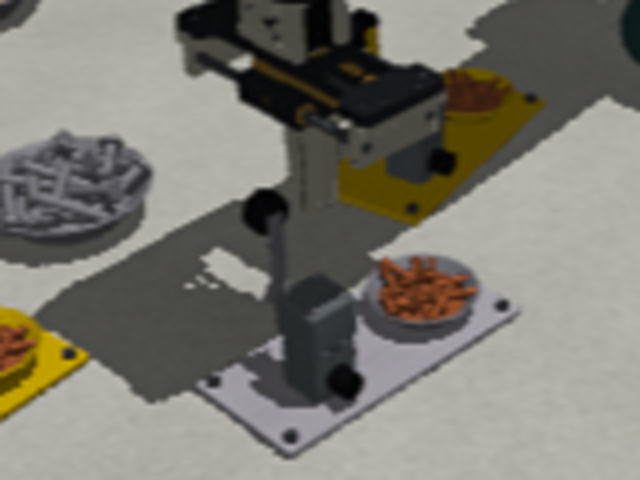

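The roller is at crop (265,212), upright, with the shut fingers at (315,190) beside it on the dish side and at roller height. The head is well below the fingers, so I'll advance to contact.

jog_arm(
  deltas="-6 0 0 0 0 0 1;-6 0 0 0 0 0 1;-4 0 0 0 0 0 1;-3 0 0 0 0 0 1;0 0 0 0 0 0 1;0 0 0 0 0 0 1",
)

```text
t: 4.75
tcp_pos: [571.1, -240.2, 106.6]
orientation: [-0.736, -3.054, -0.0]
ft_force: [0.2, 0.8, -0.6]
grip_width: 0.001
gripper_force: 0.0
```

jog_arm(
  deltas="-3 0 0 0 0 0 1;0 0 0 0 0 0 1;0 0 0 0 0 0 1",
)

```text
t: 5.12
tcp_pos: [573.8, -241.6, 106.6]
orientation: [-0.736, -3.054, -0.0]
ft_force: [-0.3, 0.8, 0.5]
grip_width: 0.005
gripper_force: 0.1
```

jog_arm(
  deltas="-3 0 0 0 0 0 1;0 0 0 0 0 0 1;0 0 0 0 0 0 1",
)

```text
t: 5.5
tcp_pos: [576.5, -242.9, 106.6]
orientation: [-0.736, -3.054, -0.0]
ft_force: [0.0, 0.8, 0.2]
grip_width: 0.004
gripper_force: 0.2
```

jog_arm(
  deltas="-4 0 0 0 0 0 1;-4 0 0 0 0 0 1;-4 0 0 0 0 0 1;0 0 0 0 0 0 1;0 0 0 0 0 0 1",
)

```text
t: 6.12
tcp_pos: [587.1, -248.4, 106.6]
orientation: [-0.736, -3.054, -0.0]
ft_force: [-0.4, -0.4, 0.1]
grip_width: 0.011
gripper_force: 0.6
```

```bash
python3 - <<'E'
from h import *
import cv2
print(r.get_obs()['ft_force'])
s=r.camera('scene')
cv2.imwrite('pics/s3.png',cv2.resize(s[170:270,205:325],None,fx=5,fy=5,interpolation=cv2.INTER_CUBIC))
E
```

```text
[-0.35272952 -0.38773663  0.10702115]
```

View pics/s3.png

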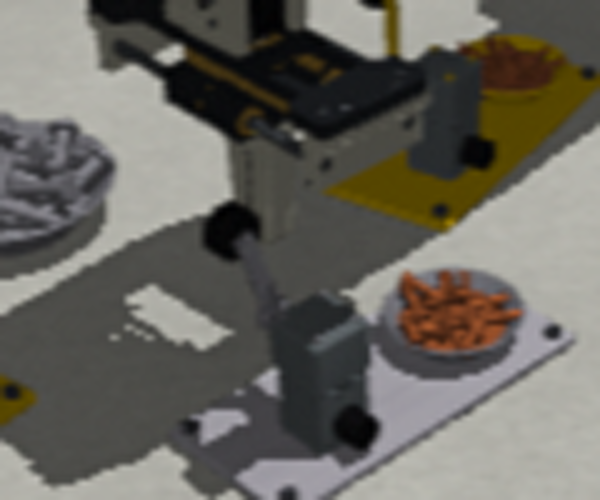

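The lever now leans away from the dish. The roller is at crop (232,230), which is scene (251.4,216), with the fingers behind it. Next I'll compute the lean by casting onto the lever's plane.

```bash
cat >> h.py <<'E'
X=np.array([.889,-.457,0]);Y=np.array([.457,.889,0]);C=np.array([563.4,-197.1,0])
def onlever(u,v,yy):
    c,d=ray('scene',u,v);t=(yy-(c-C)@Y)/(d@Y);p=c+t*d-C;return p@X,p[2]
E
python3 - <<'E'
from h import *
for y in(-34,-37):
  for p in((256.6,212.7),(251.4,216)):print(y,p,onlever(*p,y))
print((r.get_obs()['tcp_pos']-C)@X)
E
```

```text
-34 (256.6, 212.7) (np.float64(46.613786159539416), np.float64(123.95187374080547))
-34 (251.4, 216) (np.float64(64.34605709046775), np.float64(121.95810570616527))
-37 (256.6, 212.7) (np.float64(44.3257769190877), np.float64(121.44002933592844))
-37 (251.4, 216) (np.float64(62.13080711423272), np.float64(119.43808044866182))
44.489507582074154
```

jog_arm(
  deltas="-4 0 0 0 0 0 1;-4 0 0 0 0 0 1;-4 0 0 0 0 0 1;-4 0 0 0 0 0 1;-3 0 0 0 0 0 1;-1 0 0 0 0 0 1;0 0 0 0 0 0 1;0 0 0 0 0 0 1",
)

```text
t: 7.18
tcp_pos: [604.8, -257.4, 106.5]
orientation: [-0.736, -3.054, -0.0]
ft_force: [-4.5, 1.9, -4.4]
grip_width: 0.004
gripper_force: 2.5
```

```bash
python3 - <<'E'
from h import *
import cv2
o=r.get_obs();print(o['ft_force'],(o['tcp_pos']-C)@X)
s=r.camera('scene')
cv2.imwrite('pics/s4.png',cv2.resize(s[170:270,205:325],None,fx=5,fy=5,interpolation=cv2.INTER_CUBIC))
E
```

```text
[-4.54803542  1.88105788 -4.37634765] 64.38517766197268
```

View pics/s4.png

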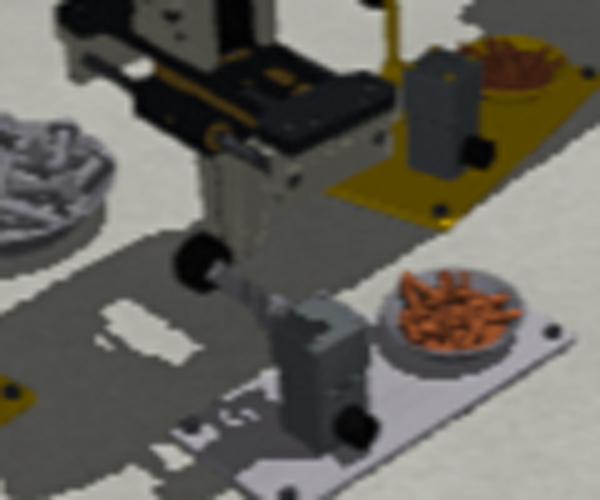

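The roller is at crop (203,262), which is scene (245.6,222.4), and the lever is leaning clearly.

```bash
python3 - <<'E'
from h import *
a=np.array(onlever(256.6,212.7,-34));b=np.array(onlever(245.6,222.4,-34));d=b-a;print(d,np.arctan2(d[0],60+d[1]))
E
```

```text
[ 37.92981023 -12.42403932] 0.6730602632498199
```

The lean is about 0.67 rad, so it has tripped. I'll hold there, then back off.

jog_arm(
  deltas="-1 0 0 0 0 0 1;0 0 0 0 0 0 1;0 0 0 0 0 0 1;0 0 0 0 0 0 1;0 0 0 0 0 0 1;0 0 0 0 0 0 1;0 0 0 0 0 0 1;0 0 0 0 0 0 1",
)

```text
t: 8.22
tcp_pos: [605.7, -257.8, 106.6]
orientation: [-0.736, -3.054, -0.0]
ft_force: [-4.8, 2.8, -3.1]
grip_width: -0.0
gripper_force: 2.6
```

jog_arm(
  deltas="4 0 0 0 0 0 1;6 0 0 0 0 0 1;6 0 0 0 0 0 1;6 0 0 0 0 0 1;6 0 0 0 0 0 1;6 0 0 0 0 0 1;6 0 0 0 0 0 1;6 0 0 0 0 0 1",
)

```text
t: 9.22
tcp_pos: [564.6, -236.8, 106.6]
orientation: [0.736, 3.054, -0.0]
ft_force: [1.1, -0.1, -0.9]
grip_width: 0.009
gripper_force: 0.0
```

jog_arm(
  deltas="12 0 0 0 0 0 1;12 0 0 0 0 0 1;0 0 -30 0 0 0 1;0 0 -40 0 0 0 1;0 0 -40 0 0 0 1;0 0 0 0 0 0 1;0 0 0 0 0 0 1;0 0 0 0 0 0 1",
)

```text
t: 10.22
tcp_pos: [543.1, -225.9, 215.3]
orientation: [-0.735, -3.053, -0.001]
ft_force: [-0.5, 0.2, -0.2]
grip_width: 0.005
gripper_force: 0.0
```

```bash
python3 - <<'E'
from h import *
import cv2
o=r.get_obs();print(o['ft_force'],o['tcp_pos'])
s=r.camera('scene')
cv2.imwrite('pics/s5.png',cv2.resize(s[170:310,205:465],None,fx=3,fy=3,interpolation=cv2.INTER_CUBIC))
E
```

```text
[-0.46732364  0.23018767 -0.22524427] [ 543.06421177 -225.85384865  215.30333821]
```

View pics/s5.png

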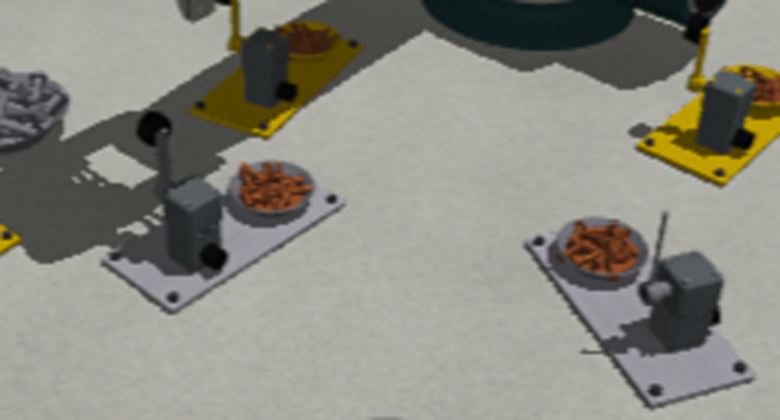

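The roller is back upright at crop (154,128), which is scene (256.3,212.7), the same place as at the start. The whisker at crop (660,250) is undisturbed and the robot is clear of everything.

```bash
python3 -c "
from bench import r
print(r.sign_off())"
```

```text
the job is handed in; nothing more can be done
None
```

I pushed the roller switch's lever away from its dish to about 0.68 rad (about 39°), past the trip point, and held it there for about a second. It then sprang back upright. The whisker switch was not touched, and the job was handed in about 10 s in.

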